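# Release the swing bolt of the drilling jig's clamp bar

### The arm

A 6-joint arm with a two-finger parallel gripper is mounted at the origin on the work surface. World frame = base frame: x ahead of the robot, y to its left, z up, the work surface at z = 0. Lengths are in m, angles in rad, forces in N, time in s.
With the tool pointing down it reaches from about 0.25 to 0.775 m from the base axis. Payload 4 kg.
Tool frame: the origin (TCP) lies at the very end of the fingers, on their centre line; the grasp point (between the pads) lies 19 mm behind it; z points along the fingers, y is the line along which they close (so a half turn about z gives the same grasp; the last joint's range is limited). The gripper opens to 94 mm and grips with 3 to 60 N. Pads are 16 mm wide; open, the fingers measure 119 mm over their backs; the gripper's body (75 mm by 177 mm) begins 78 mm behind the grasp point.
Start: joints at [-1.371, 0.087, 1.371, -0, 1.684, -0.103], TCP at [0.164, -0.525, 0.182] pointing down, gripper open.
Joint ranges: [-3.1, 3.1], [-0.76, 2.03], [0.27, 2.55], [-1.08, 4.22], [0.17, 2.65], [-2.57, 2.57]. Speed limits (rad/s): [2.79, 2.79, 3.14, 3.14, 3.14, 3.14].

### API

Orientations are given as a unit quaternion [w, x, y, z].
In Python, from station import env, imaging gives the robot as it stands.
- The arm moves only by the tool step_arm, never from a script. Its argument "plan" is a list of rows, each a list of 7 numbers: the turn, a rotation vector about the tool's x, y, z in rad, then the shift along the tool's x, y, z in m, then the opening in per cent of the stroke, from 0 (shut) to 100 (fully open). A call has 1 to 12 rows; each row shifts and turns the commanded pose from where the row before left it, along the tool's axes as they then stand; what a row does not reach is not made up. A row lasts 1/10 s, in which the tool goes at most 50 mm and 8.59 degrees, less where a joint would pass 70% of its speed; a pose out of reach is approached as far as the arm can. A call is refused whole if a number of a shift passes 0.05 or a number of a turn 0.15, either way. A call with a gripper value outside its range is refused whole. The fingers move at their own pace and stop on an object; "newtons" is the grip in N (left out, the last holds). Time passes only in rows, so rows that do not move let the fingers close. It gives the time, the measured TCP pose, the force, the opening and the grip force at its end, in the units of the state.
- env.get_obs(): the state, without advancing time (a new reading comes with each control period).
- imaging.read_camera(name): name is "side" or "top" or "wrist"; returns a dict with "image" (400x640x3 uint8, red, green, blue), "z_map" (400x640 float32, m along the optical axis (not along the pixel's ray), 0 where there is no reading), "intrinsics" (3x3 intrinsics, pixels), "world_to_cam" (4x4, takes a point from world to camera coordinates). Camera axes: x right, y up, looking along -z (the intrinsics and any distortion apply to the point x, -y, -z); pixel columns grow to the right and rows downward; lengths in m; the calibration is good to about 2 mm. The wrist camera is an equidistant fisheye: a pixel r from the principal point sees the ray r / f radians off the axis. A picture is of the moment at which its call begins.
- env.job_done(): hands the job in; it is judged then, once.
The state is a dict: "t": time; "q": joint angles; "joint_vel": joint speeds; "joint_efforts": joint torques, N m; "eef_pos": TCP position; "tcp_rot": TCP orientation; "ft_force": force on the tool from outside, world axes, zero at the start; "torque": the same for the moment, N m; "grip_width": finger opening in m; "finger_force": force on a finger pad.
Only numpy, scipy, OpenCV 4.12 (cv2) and the standard library are available. Lean on these libraries where they do the work, as an engineer would, in place of code of your own. Each camera call takes 0.05 s, during which the arm holds its last target. There are 200 camera calls.

### The job

The square tube in the drilling jig is to come out next: slacken the wing nut (anticlockwise from above) just until the bolt comes free, then swing the hinged bolt out of the slotted end of the clamp bar and lay it down about level, so that it stays there. Feel for the release: never force the nut against the bar, and stop slackening once its flange passes the lip at the slot mouth, no more than 2 mm above the lip. Leave the other tools on the bench where they are.

Things in the scene. Friction and masses are not known exactly. Their poses are not given: they have to be found in the camera images.
- jig: Steel drilling jig fixed on the bench; plate 250 x 100 x 12 mm (x -40 to 210), an aluminium square tube clamped across it (50 wide, 190 long along y, top 74 mm up). Origin: on the bench below the bolt's pivot. x runs from the slot mouth to the bar's rear hinge (172 mm away; ears at y +-29 mm, 100 mm high), z up. The slot opens towards -x and the bolt swings out that way.
- clamp_bar: Grey steel clamp bar, 14 mm thick, up to 44 mm wide, hinged at its rear (its origin, 93 mm up; x, z as the jig's when level). Slot 11 mm wide; end at jig x -15.5 mm. A lip 2.5 mm high across the slot mouth (x -15.5 to -12.5) traps the nut's flange. The top at the slot is 100 mm up when level; a hinge spring (1.5 N/mm) lifts it with the nut until it rests 1 to 9 mm higher, different each time.
- swing_bolt (a joint): Angle of the hinged bolt: 0 upright in the slot, positive as it swings out towards jig -x, 1.57 level, 1.75 its stop. It stays where it is left (about 0.1 N m friction).
- bolt_pivot (a point): Pivot of the swing bolt, 40 mm above the bench, pivot axis along jig y; the point's z runs along the bolt. The bolt is 9 mm thick and ends 88 mm from the pivot.
- wing_nut: Steel wing nut on the bolt. Origin: centre of its underside, z along the bolt. Flange 22 mm across, 5 mm thick; hub 17 mm across up to 15 mm; two flat upright wings along its x, 46 mm tip to tip, 10 mm thick (y), from 6 to 28 mm above the underside. Tightened, its underside is 60 to 61.5 mm from the pivot and presses on the bar with up to 14 N.
- nut_wings (a point): Centre of the wings, half-way up, on the bolt axis, 17 mm above the nut's underside; x along the wings. Turned anticlockwise (from above) the nut rises 14 mm per turn (steep quick-action thread, friction about 0.06 N m). It takes 1.2 to 5.4 rad, not known beforehand, until it passes the lip and the bolt swings free; the thread goes on beyond.
- mallet: Green rubber mallet lying on the bench, head 68 mm across and 100 mm long, handle 260 mm long. Leave alone.
- organizer: Clear screw organizer, 200 x 150 x 45 mm. Leave alone.
- nail_punch: Steel nail punch, 120 mm long, 12 mm thick, lying. Leave alone.
- compass: Steel marking compass, folded, 125 mm long, lying. Leave alone.

How it is judged:
By the outcome, as a careful person would: the job done as asked, in the order asked, and still so for the second after the job is handed in, with the robot touching nothing.
It also fails if it takes over 72 s, if anything falls off the work surface, if the arm or the gripper's body presses on something with over 40 N, if the wrist force passes 120 N, or if a joint passes its speed limit or range.

## Working session

There is one attempt and no reset: what is moved stays moved. The work goes in short steps, Python scripts to look and compute and a tool call to move; the robot and the scene stay as the last step left them, time stands still between calls to the robot, and variables do not carry over. Pictures are saved under pics/ and viewed, at most 10 in all, crops included, and the job is handed in when it is done.

Besides the shell and the picture viewer there is one more tool, called as name(argument=value, ...) on one line, values as JSON. step_arm: Moves the arm, as the interface text tells. Its arguments: {"type":"object","properties":{"plan":{"type":"array"},"newtons":{"type":"number"}},"required":["plan"]}

```bash
mkdir -p pics; cat > h.py <<'E'
import numpy as np, cv2
from station import env, imaging
def cam(n):
    d=imaging.read_camera(n); np.savez('last_%s.npz'%n,**d); return d
def px2w(d,u,v,z=None):
    K=d['intrinsics'];T=np.linalg.inv(d['world_to_cam'])
    z=d['z_map'][int(v),int(u)] if z is None else z
    return (T@[(u-K[0,2])/K[0,0]*z,-(v-K[1,2])/K[1,1]*z,-z,1])[:3]
def save(img,n): cv2.imwrite('pics/'+n,img[:,:,::-1])
E
python3 - <<'E'
from h import *
a=cam('top');b=cam('side')
save(a['image'],'top.png');save(b['image'],'side.png')
print(env.get_obs())
for d in(a,b):print(d['intrinsics'],d['world_to_cam'].round(3))
E
```

```text
{'t': 0.1, 'q': array([-1.37110650e+00,  8.78528730e-02,  1.37208417e+00, -5.08189685e-05,
        1.68359876e+00, -1.03081312e-01]), 'joint_vel': array([-0.00053591, -0.00104184, -0.0046375 , -0.00066921,  0.00089126,
       -0.00029938]), 'joint_efforts': array([ 2.58564316e-03, -3.41251945e+01, -3.03302622e+01,  7.21781817e-02,
        3.04163026e-02, -9.91373008e-05]), 'eef_pos': array([ 0.16387136, -0.52445575,  0.18064631]), 'tcp_rot': array([-9.69223287e-04,  9.88563033e-01,  1.50805124e-01, -7.21343065e-05]), 'ft_force': array([ 0.92979824, -0.3372226 ,  0.03685805]), 'torque': array([-0.03843469,  0.01795781, -0.00325281]), 'finger_force': 0.0, 'grip_width': 0.09393973246574447}
[[403.55160482   0.         319.32359402]
 [  0.         403.55160482 199.26401381]
 [  0.           0.           1.        ]] [[-0.025 -0.999 -0.026  0.094]
 [ 0.986 -0.029  0.164 -0.586]
 [-0.165 -0.021  0.986 -1.129]
 [ 0.     0.     0.     1.   ]]
[[442.35450829   0.         323.91809097]
 [  0.         442.35450829 200.26717114]
 [  0.           0.           1.        ]] [[ 0.932 -0.361 -0.013 -0.532]
 [ 0.28   0.698  0.659 -0.258]
 [-0.229 -0.618  0.752 -1.033]
 [ 0.     0.     0.     1.   ]]
```

View pics/top.png

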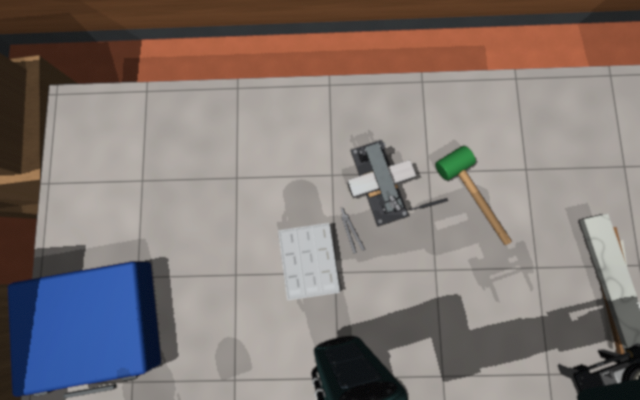

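View pics/side.png

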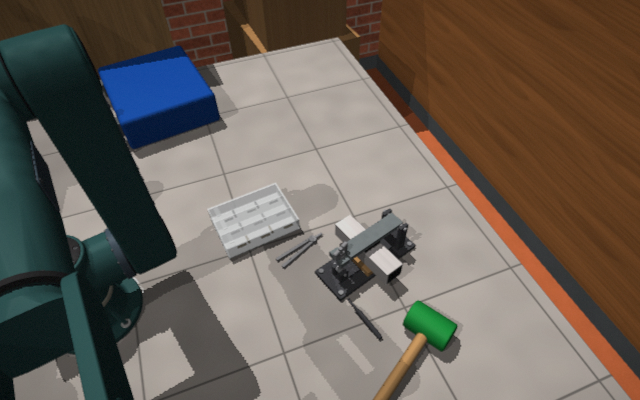

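The jig is at about (383,182) in the top view, with the nut near (393,204). In the side view the nut is near (343,265). The punch lies beside the slot end. Next I'll enlarge both.

```bash
python3 - <<'E'
from h import *
a=dict(np.load('last_top.npz'));b=dict(np.load('last_side.npz'))
A=cv2.resize(a['image'][130:235,335:455],None,fx=5,fy=5,interpolation=2)
B=cv2.resize(b['image'][205:305,310:420],None,fx=5,fy=5,interpolation=2)
save(A,'topc.png');save(B,'sidec.png')
for n,d,p in(('t',a,[(393,203),(393,190),(372,145),(352,188),(413,170),(380,222),(408,216),(355,150)]),('s',b,[(343,262),(395,222),(345,296)])):
    for q in p: print(n,q,px2w(d,*q).round(4))
E
```

```text
t (393, 203) [ 0.5604 -0.1231  0.1225]
t (393, 190) [ 0.5999 -0.1283  0.1031]
t (372, 145) [ 0.7324 -0.0763  0.1005]
t (352, 188) [ 0.6145 -0.0164  0.0746]
t (413, 170) [ 0.6621 -0.1934  0.0742]
t (380, 222) [ 0.521  -0.0992  0.0137]
t (408, 216) [ 0.537  -0.1837  0.0105]
t (355, 150) [ 0.7441 -0.0337  0.0154]
s (343, 262) [ 0.5609 -0.1481  0.1002]
s (395, 222) [ 0.7217 -0.0891  0.1004]
s (345, 296) [ 0.5536 -0.1821  0.008 ]
```

View pics/topc.png

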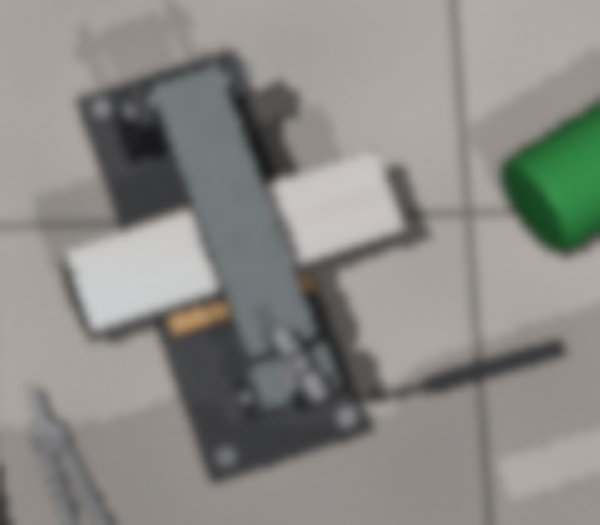

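View pics/sidec.png

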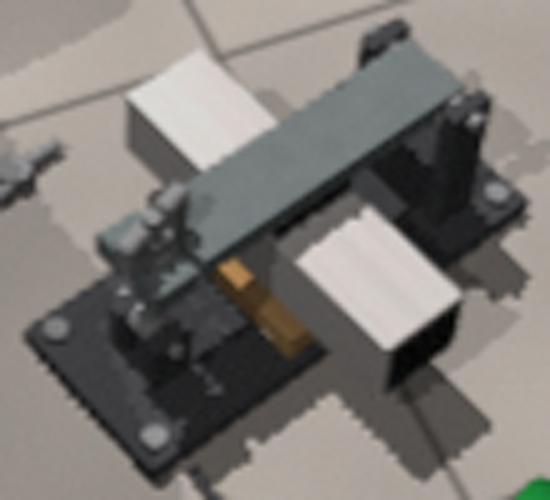

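The top crop shows the bar running from (195,85) to (290,390), with the plate corners at (82,98), (232,55), (213,480) and (370,430). The nut is around (298,365).

```bash
cat >> h.py <<'E'
def ray_plane(d,u,v,h):
    T=np.linalg.inv(d['world_to_cam']);o=T[:3,3];p=px2w(d,u,v,1.0)-o
    return o+p*(h-o[2])/p[2]
def place(s,h): return None
E
python3 - <<'E'
from h import *
a=dict(np.load('last_top.npz'))
c=[(82,98),(232,55),(370,430),(213,480)]
P=np.array([ray_plane(a,335+x/5,130+y/5,.012)[:2] for x,y in c]);print(P.round(4))
r=(P[0]+P[1])/2;f=(P[2]+P[3])/2
x=(r-f)/np.linalg.norm(r-f);print('len',np.linalg.norm(r-f),np.linalg.norm(P[1]-P[0]))
print('yaw',np.arctan2(x[1],x[0]),'pivot',f+.04*x*np.linalg.norm(r-f)/.25, 'via rear',r-.21*x)
E
```

```text
[[ 0.7467 -0.023 ]
 [ 0.7711 -0.1161]
 [ 0.5368 -0.1863]
 [ 0.5095 -0.0918]]
len 0.24578906527711 0.09623833763305295
yaw 0.2867913870957131 pivot [ 0.5608311  -0.12792077] via rear [ 0.55743839 -0.12892136]
```

step_arm(plan=[[0, 0, 0, 0.041, -0.0217, -0.004, 100], [0, 0, 0, 0.041, -0.0217, -0.004, 100], [0, 0, 0, 0.041, -0.0217, -0.004, 100], [0, 0, 0, 0.041, -0.0217, -0.004, 100], [0, 0, 0, 0.041, -0.0217, -0.004, 100], [0, 0, 0, 0.041, -0.0217, -0.004, 100], [0, 0, 0, 0.041, -0.0217, -0.004, 100], [0, 0, 0, 0.041, -0.0217, -0.004, 100], [0, 0, 0, 0.041, -0.0217, -0.004, 100], [0, 0, 0, 0.041, -0.0217, -0.004, 100], [0, 0, 0, 0.041, -0.0217, -0.004, 100], [0, 0, 0, 0.041, -0.0217, -0.004, 100]])

```text
t: 1.3
eef_pos: [0.5568, -0.128, 0.2292]
tcp_rot: [-0.0, 0.989, 0.151, -0.0]
ft_force: [0.7, -0.2, 0.1]
grip_width: 0.0939
finger_force: 0.0
```

```bash
python3 - <<'E'
from h import *
d=cam('wrist');o=env.get_obs();print(o['t'],o['eef_pos'],o['tcp_rot'],o['q'],d['intrinsics'],d['world_to_cam'].round(4))
K=d['intrinsics'];T=d['world_to_cam']
p=T@[.56,-.128,.12,1];p=np.array([p[0],-p[1],-p[2]]);r=np.hypot(p[0],p[1]);th=np.arctan2(r,p[2])
u=K[0,2]+K[0,0]*th*p[0]/r;v=K[1,2]+K[1,1]*th*p[1]/r;print(u,v)
u0,v0=int(max(0,u-60)),int(max(0,v-60));print(u0,v0)
save(cv2.resize(d['image'][v0:v0+120,u0:u0+120],None,fx=5,fy=5,interpolation=2),'w1.png')
E
```

```text
1.35 [ 0.56109691 -0.12232578  0.22888498] [-0.0023328   0.9879971   0.15444377  0.00184678] [-0.31719614  0.13630827  1.22413979  0.00596516  1.77997408  0.94471204] [[309.70691629   0.         321.15973301]
 [  0.         309.70691629 201.10379477]
 [  0.           0.           1.        ]] [[ 2.987e-01 -9.544e-01 -7.000e-04 -2.881e-01]
 [ 9.156e-01  2.868e-01 -2.819e-01 -4.308e-01]
 [ 2.692e-01  8.350e-02  9.594e-01 -5.774e-01]
 [ 0.000e+00  0.000e+00  0.000e+00  1.000e+00]]
322.3399064806093 190.10760523238972
262 130
```

View pics/w1.png

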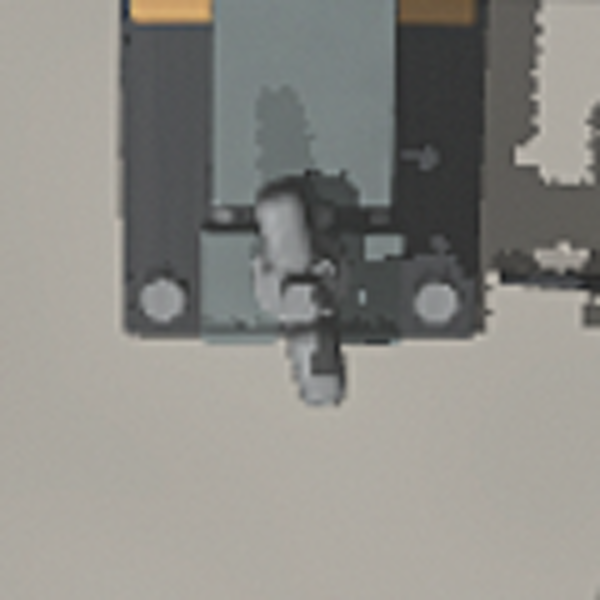

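The wrist crop shows the bolt end at (303,298). The wing tips are near (281,188) and (323,392), so the wings lie almost along the tool's x axis. The slot mouth is at the lower edge.

```bash
cat >> h.py <<'E'
from scipy.spatial.transform import Rotation as R
def fish(d,u,v,h):
    K=d['intrinsics'];T=np.linalg.inv(d['world_to_cam'])
    a=np.array([u-K[0,2],v-K[1,2]]);r=np.linalg.norm(a);th=r/K[0,0]
    c=np.array([np.sin(th)*a[0]/r,-np.sin(th)*a[1]/r,-np.cos(th)])
    p=T[:3,:3]@c;o=T[:3,3];return o+p*(h-o[2])/p[2]
def rot(o): q=o['tcp_rot'];return R.from_quat([q[1],q[2],q[3],q[0]])
def proj(d,p):
    K=d['intrinsics'];c=d['world_to_cam']@np.append(p,1);return K[0,2]-K[0,0]*c[0]/c[2],K[1,2]+K[1,1]*c[1]/c[2]
def barh(d,pv,yaw,xs=(.03,.06,.09,.12)):
    # bar top height at points along its axis from depth (median in 5x5)
    out=[]
    for x in xs:
        h=.1
        for _ in range(3):
            p=np.array([pv[0]+x*np.cos(yaw),pv[1]+x*np.sin(yaw),h]);u,v=map(round,proj(d,p))
            h=np.median([px2w(d,i,j)[2] for i in range(u-1,u+2) for j in range(v-1,v+2)])
        out.append(h)
    return np.round(out,4)
E
python3 - <<'E'
from h import *
d=dict(np.load('last_wrist.npz'))
f=lambda x,y,h:fish(d,262+x/5,130+y/5,h)
print('bolt end',f(303,298,.129))
a=f(281,188,.128);b=f(323,392,.128);print(a,b,np.linalg.norm(a-b),(a+b)/2,np.arctan2(*(a-b)[1::-1]))
p=[f(123,333,.012),f(480,333,.012),f(201,340,.1),f(398,340,.1),f(213,205,.1),f(395,205,.1)]
for q in p:print(q.round(4))
e=p[1]-p[0];print('yaw',np.arctan2(e[0],-e[1]));e=p[3]-p[2];print(np.arctan2(e[0],-e[1]),np.linalg.norm(e),(p[2]+p[3])/2)
for n in('top','side'):
    print(barh(cam(n),(.56,-.126),.29))
o=env.get_obs();print(o['eef_pos'],rot(o).as_matrix().round(3))
E
```

```text
bolt end [ 0.56277078 -0.12737755  0.129     ]
[ 0.58282315 -0.11648602  0.128     ] [ 0.54468371 -0.13739357  0.128     ] 0.0434941676756167 [ 0.56375343 -0.1269398   0.128     ] 0.5014503142682529
[ 0.5097 -0.0912  0.012 ]
[ 0.5399 -0.1876  0.012 ]
[ 0.5398 -0.1108  0.1   ]
[ 0.5529 -0.1528  0.1   ]
[ 0.5699 -0.1046  0.1   ]
[ 0.5818 -0.1426  0.1   ]
yaw 0.30353788444293694
0.30352086143054585 0.044000844219203354 [ 0.54633157 -0.13184254  0.1       ]
[6.275e-01 6.000e-04 9.980e-02 1.009e-01]
[0.0994 0.1002 0.1004 0.0994]
[ 0.55691425 -0.12758882  0.22854321] [[ 0.953  0.303 -0.002]
 [ 0.303 -0.953  0.   ]
 [-0.002 -0.001 -1.   ]]
```

step_arm(plan=[[0, 0, -0.1, 0.005, 0.0013, 0, 40], [0, 0, -0.1, 0, 0, 0.02, 40], [0, 0, 0, 0, 0, 0.03, 40], [0, 0, 0, 0, 0, 0.03, 40], [0, 0, 0, 0, 0, 0.02, 40], [0, 0, 0, 0, 0, 0.0115, 40], [0, 0, 0, 0, 0, 0, 40], [0, 0, 0, 0, 0, 0, 40]])

```text
t: 2.25
eef_pos: [0.5612, -0.1303, 0.1191]
tcp_rot: [0.0, 0.969, 0.248, 0.0]
ft_force: [0.5, -0.9, 0.1]
grip_width: 0.0381
finger_force: 0.0
```

```bash
python3 - <<'E'
from h import *
d=cam('wrist');o=env.get_obs();print(o['t'],o['eef_pos'],o['ft_force'],o['q'][5])
K=d['intrinsics'];T=d['world_to_cam']
p=T@[.562,-.127,.125,1];p=np.array([p[0],-p[1],-p[2]]);r=np.hypot(p[0],p[1]);th=np.arctan2(r,p[2])
u=K[0,2]+K[0,0]*th*p[0]/r;v=K[1,2]+K[1,1]*th*p[1]/r;print(u,v)
u0,v0=int(max(0,u-70)),int(max(0,v-60));print(u0,v0)
save(cv2.resize(d['image'][v0:v0+120,u0:u0+140],None,fx=5,fy=5,interpolation=2),'w2.png')
E
```

```text
2.3 [ 0.56176294 -0.13022989  0.11981106] [0.2803909  0.67359498 0.6169736 ] 0.7426623840831752
317.7088563810636 232.85872883121806
247 172
```

View pics/w2.png

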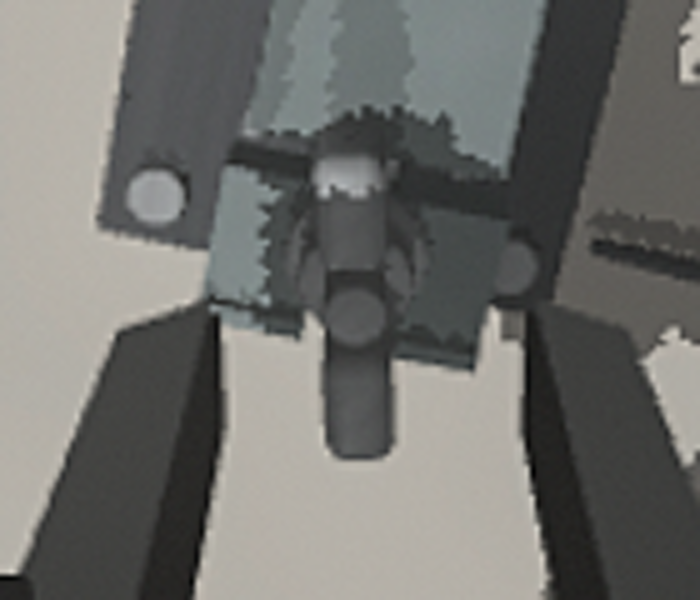

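The wrist crop shows the wings central between the fingers and parallel to them. The bolt end is at (357,315) and the fingers' midpoint at x≈373, so I'll shift about 2 mm along tool -y and close.

step_arm(plan=[[0, 0, 0, 0.002, -0.002, 0.001, 40], [0, 0, 0, 0, 0, 0, 5], [0, 0, 0, 0, 0, 0, 5], [0, 0, 0, 0, 0, 0, 5], [0, 0, 0, 0, 0, 0, 5], [0, 0, 0, 0, 0, 0, 5]], newtons=25)

```text
t: 2.9
eef_pos: [0.5619, -0.1268, 0.1172]
tcp_rot: [0.0, 0.969, 0.249, -0.0]
ft_force: [-0.2, -0.5, -0.1]
grip_width: 0.0053
finger_force: 0.0
```

```bash
cat > m.py <<'E'
from h import *
o=env.get_obs();print(o['t'],o['eef_pos'].round(4),'F',o['ft_force'].round(2),'M',o['torque'].round(3),'q6',o['q'][5].round(3),o['grip_width'].round(4))
for n in('top','side'):
    print(n,barh(cam(n),(.562,-.1273),.303,(.02,.03,.04,.05,.06,.07,.08,.1,.12,.14)))
E
python3 m.py
```

```text
Traceback (most recent call last):
  File "m.py", line 2, in <module>
    o=env.get_obs();print(o['t'],o['eef_pos'].round(4),'F',o['ft_force'].round(2),'M',o['torque'].round(3),'q6',o['q'][5].round(3),o['grip_width'].round(4))
                                                                                                                                   ^^^^^^^^^^^^^^^^^^^^^
AttributeError: 'float' object has no attribute 'round'
```

```bash
sed -i "s/o\['grip_width'\].round(4)/round(o['grip_width'],4)/" m.py; python3 m.py; python3 - <<'E'
from h import *
d=cam('side');u,v=map(int,proj(d,np.array([.562,-.127,.12])));print(u,v)
A=cv2.resize(d['image'][v-50:v+40,u-50:u+50],None,fx=5,fy=5,interpolation=2)
w=cam('wrist');B=cv2.resize(w['image'][172:292,247:387],None,fx=2.1,fy=3.75,interpolation=2)
save(np.hstack([A,B]),'s3.png')
E
```

```text
2.9 [ 0.5619 -0.1268  0.1172] F [-0.16 -0.52 -0.07] M [ 0.    -0.001 -0.019] q6 0.748 0.0053
top [5.273e-01 5.247e-01 3.000e-04 3.000e-04 1.034e-01 1.020e-01 1.020e-01
 1.003e-01 1.023e-01 1.009e-01]
side [0.0995 0.0999 0.1004 0.0997 0.0235 0.0304 0.0467 0.074  0.0731 0.0977]
339 249
```

View pics/s3.png

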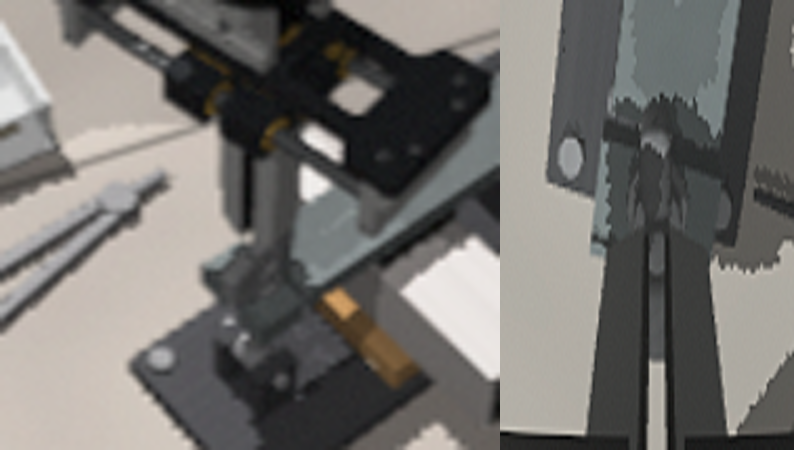

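Right crop: the fingers have closed above the wings, since the wing shows beneath them through the gap at (655,300). I'll measure the real height of the wing tops against the fingertips.

```bash
python3 - <<'E'
from h import *
d=dict(np.load('last_wrist.npz'));K=d['intrinsics'];T=np.linalg.inv(d['world_to_cam'])
def f3(u,v):
    a=np.array([u-K[0,2],v-K[1,2]]);r=np.linalg.norm(a);th=r/K[0,0];z=d['z_map'][int(v),int(u)]
    c=np.array([np.tan(th)*a[0]/r*z,-np.tan(th)*a[1]/r*z,-z,1]);return (T@c)[:3].round(4)
c=lambda x,y:(247+(x-500)/2.1,172+y/3.75)
for p in[(655,140),(655,200),(655,255),(655,320),(655,345),(630,240),(682,240),(620,300),(700,300),(625,60),(660,60)]:print(p,f3(*c(*p)))
print(env.get_obs()['eef_pos'])
E
```

```text
(655, 140) [ 0.5799 -0.1165  0.1277]
(655, 200) [ 0.5706 -0.1216  0.1292]
(655, 255) [ 0.5611 -0.1268  0.1285]
(655, 320) [ 0.5502 -0.1328  0.1297]
(655, 345) [ 0.545  -0.1357  0.1283]
(630, 240) [ 0.567  -0.1154  0.147 ]
(682, 240) [ 0.5744 -0.1284  0.1475]
(620, 300) [ 0.5665 -0.1137  0.1701]
(700, 300) [ 0.5759 -0.132   0.1689]
(625, 60) [ 0.5815 -0.1036  0.1006]
(660, 60) [ 0.5873 -0.1144  0.0999]
[ 0.56189942 -0.1267635   0.11712309]
```

```bash
python3 - <<'E'
from h import *
d=dict(np.load('last_wrist.npz'));K=d['intrinsics'];T=np.linalg.inv(d['world_to_cam'])
def f3(u,v):
    a=np.array([u-K[0,2],v-K[1,2]]);r=np.linalg.norm(a);th=r/K[0,0];z=d['z_map'][int(v),int(u)]
    c=np.array([np.tan(th)*a[0]/r*z,-np.tan(th)*a[1]/r*z,-z,1]);return (T@c)[:3].round(4)
for u in(306,311,334,339):
  for v in range(228,256,3):print(u,v,f3(u,v))
T2=np.linalg.inv(d['world_to_cam']);print(T2.round(3))
E
```

```text
306 228 [ 0.5535 -0.1181  0.0999]
306 231 [ 0.5522 -0.1189  0.1024]
306 234 [ 0.5496 -0.1202  0.1013]
306 237 [ 0.5659 -0.114   0.1479]
306 240 [ 0.5668 -0.1139  0.1545]
306 243 [ 0.5664 -0.1142  0.1575]
306 246 [ 0.5671 -0.1142  0.1631]
306 249 [ 0.567  -0.1144  0.1664]
306 252 [ 0.567  -0.1146  0.1701]
306 255 [ 0.5671 -0.1147  0.1738]
311 228 [ 0.5605 -0.1192  0.1142]
311 231 [ 0.5589 -0.1201  0.1155]
311 234 [ 0.5682 -0.1161  0.1454]
311 237 [ 0.5679 -0.1164  0.1492]
311 240 [ 0.5683 -0.1164  0.1546]
311 243 [ 0.5677 -0.1168  0.1572]
311 246 [ 0.5685 -0.1166  0.1631]
311 249 [ 0.5679 -0.117   0.1655]
311 252 [ 0.5678 -0.1172  0.169 ]
311 255 [ 0.5679 -0.1172  0.1728]
334 228 [ 0.5656 -0.1355  0.1055]
334 231 [ 0.5637 -0.1366  0.1062]
334 234 [ 0.5748 -0.1285  0.145 ]
334 237 [ 0.5744 -0.1286  0.149 ]
334 240 [ 0.5745 -0.1283  0.1539]
334 243 [ 0.574  -0.1285  0.1569]
334 246 [ 0.5744 -0.128   0.1625]
334 249 [ 0.5744 -0.1278  0.1665]
334 252 [ 0.574  -0.1279  0.1695]
334 255 [ 0.5742 -0.1276  0.1739]
339 228 [ 0.5657 -0.1401  0.1002]
339 231 [ 0.5639 -0.141   0.1013]
339 234 [ 0.5619 -0.1422  0.1017]
339 237 [ 0.5759 -0.1312  0.1489]
339 240 [ 0.5765 -0.1305  0.1554]
339 243 [ 0.5756 -0.1308  0.1576]
339 246 [ 0.576  -0.1303  0.1631]
339 249 [ 0.5752 -0.1306  0.1651]
339 252 [ 0.5755 -0.1301  0.1702]
339 255 [ 0.5753 -0.13    0.1735]
[[ 0.482  0.841  0.247  0.634]
 [-0.876  0.463  0.135 -0.087]
 [-0.    -0.281  0.96   0.32 ]
 [ 0.     0.     0.     1.   ]]
```

step_arm(plan=[[0, 0, 0, 0, 0, 0, 40], [0, 0, 0, 0, 0, 0, 40], [0, 0, 0, 0, 0, 0, 40], [0, 0, 0, 0, 0, 0, 40]])

```text
t: 3.5
eef_pos: [0.5619, -0.1268, 0.1172]
tcp_rot: [0.0, 0.969, 0.249, -0.0]
ft_force: [-0.2, 0.2, 0.1]
grip_width: 0.033
finger_force: 0.0
```

```bash
cat >> h.py <<'E'
def wcloud(d):
    K=d['intrinsics'];T=np.linalg.inv(d['world_to_cam']);v,u=np.mgrid[0:400,0:640]
    a=u-K[0,2];b=v-K[1,2];r=np.hypot(a,b)+1e-9;t=np.tan(np.minimum(r/K[0,0],1.5));z=d['z_map']
    c=np.stack([t*a/r*z,-t*b/r*z,-z],-1);return c@T[:3,:3].T+T[:3,3]
def cloud(d):
    K=d['intrinsics'];T=np.linalg.inv(d['world_to_cam']);v,u=np.mgrid[0:400,0:640];z=d['z_map']
    c=np.stack([(u-K[0,2])/K[0,0]*z,-(v-K[1,2])/K[1,1]*z,-z],-1);return c@T[:3,:3].T+T[:3,3]
def intool(P,o): return rot(o).inv().apply((P-o['eef_pos']).reshape(-1,3)).reshape(P.shape)
E
python3 - <<'E'
from h import *
o=env.get_obs();print(o['eef_pos'],o['grip_width'],o['ft_force'])
for n in('wrist','side'):
    d=cam(n);P=(wcloud if n=='wrist' else cloud)(d);L=intool(P,o);ok=d['z_map']>0
    for s in(-1,1):
        for y0 in(18,21,24,27,30):
            m=ok&(abs(L[...,1]*s-y0/1e3)<.0015)&(abs(L[...,0])<.02)&(L[...,2]>-.1)&(L[...,2]<.015)
            z=np.sort(L[m][:,2]);print(n,s,y0,len(z),z[-12:].round(3))
E
```

```text
[ 0.56192068 -0.12677011  0.11717782] 0.032950868437433875 [-0.18280625  0.17799179  0.10445741]
wrist -1 18 883 [0.014 0.014 0.014 0.014 0.014 0.014 0.014 0.015 0.015 0.015 0.015 0.015]
wrist -1 21 419 [-0.028 -0.028 -0.028 -0.027 -0.027 -0.026 -0.026 -0.025  0.013  0.013
  0.014  0.015]
wrist -1 24 395 [-0.031 -0.031 -0.03  -0.03  -0.03  -0.03  -0.029 -0.029 -0.029 -0.028
 -0.028 -0.027]
wrist -1 27 301 [-0.037 -0.036 -0.035 -0.035 -0.035 -0.035 -0.033 -0.033 -0.033 -0.033
 -0.032 -0.032]
wrist -1 30 30 [-0.067 -0.066 -0.065 -0.062 -0.053 -0.051 -0.046 -0.044 -0.04  -0.039
 -0.038 -0.034]
wrist 1 18 811 [0.013 0.014 0.014 0.014 0.014 0.014 0.014 0.014 0.015 0.015 0.015 0.015]
wrist 1 21 420 [-0.028 -0.028 -0.028 -0.028 -0.027 -0.027 -0.026 -0.026 -0.025  0.014
  0.015  0.015]
wrist 1 24 390 [-0.032 -0.031 -0.031 -0.03  -0.03  -0.029 -0.029 -0.029 -0.029 -0.028
 -0.028 -0.026]
wrist 1 27 290 [-0.037 -0.036 -0.035 -0.035 -0.035 -0.034 -0.034 -0.034 -0.034 -0.033
 -0.032 -0.032]
wrist 1 30 19 [-0.077 -0.075 -0.072 -0.072 -0.069 -0.066 -0.065 -0.063 -0.058 -0.056
 -0.054 -0.038]
side -
[... 224 characters left out ...]
 -0.061 -0.056 -0.056 -0.051 -0.046 -0.041 -0.039 -0.034
 -0.025  0.014]
side -1 27 20 [-0.063 -0.063 -0.059 -0.057 -0.057 -0.052 -0.048 -0.043 -0.039 -0.035
 -0.033 -0.032]
side -1 30 16 [-0.081 -0.077 -0.074 -0.071 -0.065 -0.064 -0.051 -0.05  -0.047 -0.043
 -0.034 -0.032]
side 1 18 2 [-0.068  0.015]
side 1 21 23 [-0.061 -0.056 -0.053 -0.051 -0.049 -0.047 -0.042 -0.038 -0.038 -0.028
 -0.027  0.014]
side 1 24 21 [-0.06  -0.057 -0.055 -0.055 -0.048 -0.045 -0.04  -0.038 -0.031 -0.03
  0.014  0.015]
side 1 27 20 [-0.069 -0.062 -0.058 -0.056 -0.054 -0.051 -0.047 -0.043 -0.042 -0.04
 -0.034 -0.034]
side 1 30 85 [-0.041 -0.041 -0.04  -0.039 -0.039 -0.039 -0.037 -0.036 -0.036 -0.035
 -0.035 -0.034]
```

Both cameras agree that the real fingertips end about 25 mm short of the reported TCP. I'll go down by that much, watching the force.

step_arm(plan=[[0, 0, 0, 0, 0, 0.008, 40], [0, 0, 0, 0, 0, 0.007, 40], [0, 0, 0, 0, 0, 0.005, 40], [0, 0, 0, 0, 0, 0.004, 40], [0, 0, 0, 0, 0, 0, 40]])

```text
t: 4.1
eef_pos: [0.5613, -0.1266, 0.092]
tcp_rot: [-0.0, 0.969, 0.249, -0.001]
ft_force: [0.1, 1.0, 0.7]
grip_width: 0.0376
finger_force: 0.0
```

step_arm(plan=[[0, 0, 0, 0, 0, 0, 5], [0, 0, 0, 0, 0, 0, 5], [0, 0, 0, 0, 0, 0, 5], [0, 0, 0, 0, 0, 0, 5], [0, 0, 0, 0, 0, 0, 5]], newtons=20)

```text
t: 4.6
eef_pos: [0.5621, -0.1269, 0.0935]
tcp_rot: [0.0, 0.969, 0.249, 0.0]
ft_force: [0.2, 0.0, -0.3]
grip_width: 0.009
finger_force: 20.0
```

```bash
python3 m.py
```

```text
4.6 [ 0.5621 -0.1269  0.0935] F [ 0.19  0.02 -0.31] M [-0.048 -0.053  0.057] q6 0.748 0.009
top [0.5045 0.5018 0.4899 0.0023 0.1022 0.1006 0.1007 0.1005 0.0999 0.1   ]
side [0.2313 0.1007 0.1008 0.0107 0.0225 0.0297 0.0429 0.0736 0.0737 0.0733]
```

```bash
cat > m.py <<'E'
from h import *
o=env.get_obs();print(round(o['t'],2),o['eef_pos'].round(4),'F',o['ft_force'].round(2),'M',o['torque'].round(3),'q6',o['q'][5].round(3),round(o['grip_width'],4))
pv=np.array([.562,-.1273,0]);J=R.from_euler('z',.303)
for n in('wrist','top'):
    d=cam(n);P=(wcloud if n=='wrist' else cloud)(d);L=J.inv().apply((P-pv).reshape(-1,3));L=L[(d['z_map']>0).ravel()]
    m=(abs(L[:,1])<.017)&(L[:,0]>.02)&(L[:,0]<.15)&(abs(L[:,2]-.104)<.012);Q=L[m]
    for _ in range(4):
        c=np.polyfit(Q[:,0],Q[:,2],1);e=Q[:,2]-np.polyval(c,Q[:,0]);Q=Q[abs(e)<2*max(e.std(),.0007)]
    # rise at slot assuming hinge at x=.172
    print(n,len(Q),'slope-rise',round(-c[0]*.172*1e3,2),'z@slot',round(np.polyval(c,0)*1e3,2),'std',round(e.std()*1e3,2))
E
python3 m.py
```

```text
4.7 [ 0.5621 -0.1269  0.0935] F [-0.31 -0.54  0.32] M [-0.06  -0.051  0.055] q6 0.748 0.0096
wrist 10115 slope-rise 0.97 z@slot 101.05 std 0.6
top 335 slope-rise 0.87 z@slot 101.45 std 1.61
```

step_arm(plan=[[0, 0, -0.1, 0, 0, -0.0002, 5], [0, 0, -0.1, 0, 0, -0.0002, 5], [0, 0, -0.1, 0, 0, -0.0002, 5], [0, 0, -0.1, 0, 0, -0.0002, 5], [0, 0, -0.1, 0, 0, -0.0003, 5], [0, 0, 0, 0, 0, 0, 5]])

```text
t: 5.4
eef_pos: [0.5618, -0.1266, 0.0945]
tcp_rot: [-0.0, 0.877, 0.481, 0.0]
ft_force: [-0.7, 0.8, 1.6]
grip_width: 0.0092
finger_force: 20.0
```

```bash
python3 m.py
```

```text
5.4 [ 0.5618 -0.1266  0.0945] F [-0.71  0.76  1.56] M [ 0.072  0.159 -0.001] q6 0.248 0.0092
wrist 9085 slope-rise 1.89 z@slot 101.98 std 0.59
top 359 slope-rise 2.26 z@slot 102.72 std 1.8
```

The bar follows the nut, up about 1 mm, and the wrist fit is sharp enough to rely on. Carrying on.

step_arm(plan=[[0, 0, -0.1, 0, 0, -0.0002, 5], [0, 0, -0.1, 0, 0, -0.0002, 5], [0, 0, -0.1, 0, 0, -0.0002, 5], [0, 0, -0.1, 0, 0, -0.0002, 5], [0, 0, -0.1, 0, 0, -0.0003, 5], [0, 0, 0, 0, 0, 0, 5]])

```text
t: 6.1
eef_pos: [0.5615, -0.1264, 0.0955]
tcp_rot: [-0.001, 0.731, 0.682, -0.0]
ft_force: [-1.9, 1.6, 2.8]
grip_width: 0.0092
finger_force: 20.0
```

```bash
python3 m.py
```

```text
6.1 [ 0.5615 -0.1264  0.0955] F [-1.88  1.62  2.82] M [ 0.244  0.289 -0.036] q6 -0.251 0.0092
wrist 7668 slope-rise 2.81 z@slot 102.95 std 0.58
top 352 slope-rise 1.69 z@slot 103.04 std 1.76
```

step_arm(plan=[[0, 0, -0.1, 0, 0, -0.0003, 5], [0, 0, -0.1, 0, 0, -0.0003, 5], [0, 0, -0.1, 0, 0, -0.0002, 5], [0, 0, -0.1, 0, 0, -0.0003, 5], [0, 0, -0.1, 0, 0, -0.0003, 5], [0, 0, 0, 0, 0, 0, 5]])

```text
t: 6.8
eef_pos: [0.5614, -0.1264, 0.0965]
tcp_rot: [-0.001, 0.54, 0.842, -0.0]
ft_force: [-2.6, 1.3, 1.3]
grip_width: 0.0093
finger_force: 20.0
```

```bash
python3 m.py
```

```text
6.8 [ 0.5614 -0.1264  0.0965] F [-2.56  1.26  1.31] M [0.364 0.415 0.015] q6 -0.75 0.0093
wrist 6282 slope-rise 3.87 z@slot 103.98 std 0.56
top 161 slope-rise 2.16 z@slot 103.64 std 1.44
```

step_arm(plan=[[0, 0, -0.1, 0, 0, -0.0002, 5], [0, 0, -0.1, 0, 0, -0.0003, 5], [0, 0, -0.1, 0, 0, -0.0002, 5], [0, 0, -0.1, 0, 0, -0.0003, 5], [0, 0, -0.1, 0, 0, -0.0002, 5], [0, 0, 0, 0, 0, 0, 5]])

```text
t: 7.5
eef_pos: [0.5613, -0.1267, 0.0976]
tcp_rot: [-0.001, 0.315, 0.949, -0.0]
ft_force: [-3.5, 1.6, 1.8]
grip_width: 0.0098
finger_force: 20.0
```

```bash
python3 m.py
```

```text
7.5 [ 0.5613 -0.1267  0.0976] F [-3.51  1.61  1.84] M [ 0.322  0.558 -0.014] q6 -1.25 0.0098
wrist 3014 slope-rise 4.93 z@slot 105.03 std 0.55
top 174 slope-rise 4.69 z@slot 105.32 std 1.56
```

step_arm(plan=[[0, 0, -0.1, 0.0005, 0, -0.0002, 5], [0, 0, -0.1, 0, 0, -0.0003, 5], [0, 0, -0.1, 0, 0, -0.0002, 5], [0, 0, -0.1, 0, 0, -0.0003, 5], [0, 0, -0.1, 0, 0, -0.0002, 5], [0, 0, 0, 0, 0, 0, 5]])

```text
t: 8.2
eef_pos: [0.5611, -0.1271, 0.0987]
tcp_rot: [-0.001, 0.071, 0.997, -0.001]
ft_force: [-3.6, 0.5, 0.9]
grip_width: 0.0095
finger_force: 20.0
```

```bash
python3 m.py
```

```text
8.2 [ 0.5611 -0.1271  0.0987] F [-3.58  0.53  0.88] M [-0.001  0.506 -0.036] q6 -1.75 0.0095
wrist 351 slope-rise 5.81 z@slot 106.01 std 0.53
top 324 slope-rise 6.27 z@slot 106.45 std 1.74
```

Still following after 2.5 rad, with joint 6 near its limit. I'll re-grip half a turn back.

step_arm(plan=[[0, 0, 0, 0, 0, 0, 40], [0, 0, 0, 0, 0, 0, 40], [0, 0, 0, 0, 0, 0, 40], [0, 0, 0, 0, 0, 0, 40], [0, 0, 0, 0, 0, -0.012, 40], [0, 0, 0, 0, 0, -0.012, 40], [0, 0, 0.1428, 0, 0, 0, 40], [0, 0, 0.1428, 0, 0, 0, 40], [0, 0, 0.1428, 0, 0, 0, 40], [0, 0, 0.1428, 0, 0, 0, 40], [0, 0, 0.1428, 0, 0, 0, 40], [0, 0, 0.1428, 0, 0, 0, 40]])

```text
t: 9.5
eef_pos: [0.5623, -0.1267, 0.125]
tcp_rot: [0.001, 0.48, 0.877, 0.0]
ft_force: [-0.3, -0.3, 0.2]
grip_width: 0.0376
finger_force: 0.0
```

step_arm(plan=[[0, 0, 0.1428, 0, 0, 0, 40], [0, 0, 0.1428, 0, 0, 0, 40], [0, 0, 0.1428, 0, 0, 0, 40], [0, 0, 0.1428, 0, 0, 0, 40], [0, 0, 0.1428, 0, 0, 0, 40], [0, 0, 0.1428, 0, 0, 0, 40], [0, 0, 0.1428, 0, 0, 0, 40], [0, 0, 0.1428, 0, 0, 0, 40], [0, 0, 0.1428, 0, 0, 0, 40], [0, 0, 0.1428, 0, 0, 0, 40], [0, 0, 0.1428, 0, 0, 0, 40]])

```text
t: 10.6
eef_pos: [0.5623, -0.1267, 0.1249]
tcp_rot: [0.001, 0.96, 0.281, 0.001]
ft_force: [0.0, 0.3, 0.5]
grip_width: 0.0378
finger_force: 0.0
```

step_arm(plan=[[0, 0, 0.1428, 0, 0, 0, 40], [0, 0, 0.1428, 0, 0, 0, 40], [0, 0, 0.1428, 0, 0, 0, 40], [0, 0, 0.1428, 0, 0, 0, 40], [0, 0, 0.1428, 0, 0, 0, 40], [0, 0, 0, 0, 0, 0, 40]])

```text
t: 11.2
eef_pos: [0.5622, -0.1267, 0.1248]
tcp_rot: [0.0, 0.998, -0.069, 0.001]
ft_force: [-0.3, -0.7, 0.9]
grip_width: 0.038
finger_force: 0.0
```

```bash
python3 m.py; python3 - <<'E'
from h import *
o=env.get_obs();d=dict(np.load('last_wrist.npz'));P=wcloud(d)
K=d['intrinsics'];T=d['world_to_cam']
L=intool(P,o);m=(d['z_map']>0)&(abs(P[...,2]-.1345)<.004)&(np.hypot(P[...,0]-.562,P[...,1]+.1273)<.035)
Q=L[m][:,:2];c=cv2.minAreaRect((Q*1000).astype(np.float32));print(len(Q),c,'top',np.percentile(P[m][:,2],[20,50,80]))
E
```

```text
11.2 [ 0.5622 -0.1267  0.1248] F [-0.3  -0.74  0.94] M [ 0.019 -0.023  0.015] q6 1.389 0.038
wrist 7494 slope-rise 5.88 z@slot 106.04 std 0.6
top 259 slope-rise 6.85 z@slot 107.16 std 1.64
613 ((1.5391883850097656, -0.08304119110107422), (10.17721939086914, 45.03080368041992), 89.6646728515625) top [0.13251647 0.13355067 0.13433063]
```

The wings are aligned and central. Gripping again.

step_arm(plan=[[0, 0, 0, 0.0015, 0, 0.01, 40], [0, 0, 0, 0, 0, 0.01, 40], [0, 0, 0, 0, 0, 0.006, 40], [0, 0, 0, 0, 0, 0, 5], [0, 0, 0, 0, 0, 0, 5], [0, 0, 0, 0, 0, 0, 5], [0, 0, 0, 0, 0, 0, 5], [0, 0, 0, 0, 0, 0, 5]], newtons=20)

```text
t: 12.1
eef_pos: [0.5633, -0.1273, 0.0977]
tcp_rot: [0.001, 0.998, -0.069, 0.0]
ft_force: [0.0, -0.5, 0.4]
grip_width: 0.0096
finger_force: 20.0
```

step_arm(plan=[[0, 0, -0.1, 0, 0, -0.0002, 5], [0, 0, -0.1, 0, 0, -0.0002, 5], [0, 0, -0.1, 0, 0, -0.0002, 5], [0, 0, -0.1, 0, 0, -0.0002, 5], [0, 0, -0.1, 0, 0, -0.0003, 5], [0, 0, 0, 0, 0, 0, 5]])

```text
t: 12.7
eef_pos: [0.5632, -0.1267, 0.0988]
tcp_rot: [0.0, 0.984, 0.18, 0.0]
ft_force: [-0.8, -0.8, 1.1]
grip_width: 0.0092
finger_force: 20.0
```

```bash
python3 m.py
```

```text
12.7 [ 0.5632 -0.1267  0.0988] F [-0.8  -0.8   1.09] M [-0.023  0.109 -0.025] q6 0.89 0.0092
wrist 9909 slope-rise 6.17 z@slot 106.29 std 0.6
top 312 slope-rise 4.67 z@slot 105.99 std 1.37
```

The bar has almost stopped rising: it rests about 5.3 mm up and the nut is now roughly 0.8 mm clear of it. I'll continue, then confirm.

step_arm(plan=[[0, 0, -0.1, 0, 0, -0.0002, 5], [0, 0, -0.1, 0, 0, -0.0002, 5], [0, 0, -0.1, 0, 0, -0.0002, 5], [0, 0, -0.1, 0, 0, -0.0002, 5], [0, 0, -0.1, 0, 0, -0.0003, 5], [0, 0, -0.1, 0, 0, -0.0002, 5], [0, 0, -0.1, 0, 0, -0.0002, 5], [0, 0, -0.1, 0, 0, -0.0002, 5], [0, 0, 0, 0, 0, 0, 5]])

```text
t: 13.7
eef_pos: [0.5626, -0.1261, 0.1004]
tcp_rot: [-0.001, 0.837, 0.548, -0.0]
ft_force: [-2.8, 1.3, 3.2]
grip_width: 0.0093
finger_force: 20.0
```

```bash
python3 m.py
```

```text
13.7 [ 0.5626 -0.1261  0.1004] F [-2.85  1.35  3.15] M [ 0.296  0.456 -0.051] q6 0.092 0.0093
wrist 8372 slope-rise 6.16 z@slot 106.27 std 0.59
top 364 slope-rise 6.37 z@slot 107.11 std 1.75
```

step_arm(plan=[[0, 0, -0.1, 0, 0, -0.0003, 5], [0, 0, -0.1, 0, 0, -0.0003, 5], [0, 0, -0.1, 0, 0, -0.0003, 5], [0, 0, -0.1, 0, 0, -0.0002, 5], [0, 0, -0.1, 0, 0, -0.0003, 5], [0, 0, 0, 0, 0, 0, 5]])

```text
t: 14.4
eef_pos: [0.5621, -0.1261, 0.1015]
tcp_rot: [-0.001, 0.675, 0.738, -0.0]
ft_force: [-4.7, 2.8, 5.1]
grip_width: 0.0095
finger_force: 20.0
```

```bash
python3 m.py; python3 - <<'E'
from h import *
o=env.get_obs();d=dict(np.load('last_wrist.npz'));P=wcloud(d);L=intool(P,o)
m=(d['z_map']>0)&(abs(L[...,1])<.004)&(abs(L[...,0])>.01)&(abs(L[...,0])<.022)&(abs(P[...,2]-.137)<.006)
z=P[m][:,2];print(len(z),np.percentile(z,[10,30,50,70,90]).round(4),np.histogram(z,12))
print('tool x/y axes in jig:',(R.from_euler('z',-.303)*rot(o)).as_matrix().round(3))
E
```

```text
14.4 [ 0.5621 -0.1261  0.1015] F [-4.75  2.83  5.13] M [0.467 0.808 0.022] q6 -0.408 0.0095
wrist 7024 slope-rise 6.21 z@slot 106.3 std 0.57
top 315 slope-rise 6.43 z@slot 107.18 std 1.49
493 [0.1366 0.1372 0.1376 0.138  0.1384] (array([  4,   1,   3,   2,   6,   2,   5,  31, 107, 180, 121,  31]), array([0.13130731, 0.13196962, 0.13263193, 0.13329424, 0.13395655,
       0.13461886, 0.13528117, 0.13594348, 0.13660579, 0.1372681 ,
       0.13793041, 0.13859272, 0.13925504]))
tool x/y axes in jig: [[ 0.214  0.977 -0.001]
 [ 0.977 -0.214  0.001]
 [ 0.001 -0.002 -1.   ]]
```

The nut is now about 3.7 mm above the bar, clear of the 2.5 mm lip. A gentle 0.04 rad tug in the swing direction will test the release.

step_arm(plan=[[-0.0195, 0.0043, 0, -0.00026, -0.0012, 0, 5], [-0.0195, 0.0043, 0, -0.00026, -0.0012, 0, 5], [0, 0, 0, 0, 0, 0, 5]])

```text
t: 14.8
eef_pos: [0.5605, -0.1268, 0.1016]
tcp_rot: [0.01, 0.675, 0.738, 0.018]
ft_force: [-2.5, 4.8, 4.0]
grip_width: 0.0094
finger_force: 20.0
```

```bash
python3 m.py
```

```text
14.8 [ 0.5605 -0.1268  0.1016] F [-2.51  4.8   4.02] M [0.88  0.392 0.016] q6 -0.428 0.0094
wrist 6750 slope-rise 6.18 z@slot 106.28 std 0.56
top 361 slope-rise 6.11 z@slot 106.65 std 1.63
```

step_arm(plan=[[-0.0293, 0.0064, 0, 0.0001, -0.0018, 0, 5], [-0.0293, 0.0064, 0, -0.0004, -0.0018, 0, 5], [0, 0, 0, 0, 0, 0, 5]])

```text
t: 15.2
eef_pos: [0.5564, -0.128, 0.1014]
tcp_rot: [0.025, 0.674, 0.737, 0.044]
ft_force: [-2.8, 4.5, 4.1]
grip_width: 0.0095
finger_force: 20.0
```

```bash
python3 m.py; python3 -c "
from h import *
o=env.get_obs();print((R.from_euler('z',-.303)*rot(o)).as_matrix().round(3))"
```

```text
15.2 [ 0.5564 -0.128   0.1014] F [-2.84  4.47  4.12] M [0.894 0.42  0.063] q6 -0.462 0.0095
wrist 6310 slope-rise 5.95 z@slot 106.03 std 0.56
top 407 slope-rise 6.34 z@slot 106.88 std 1.66
[[ 0.211  0.972  0.1  ]
 [ 0.977 -0.212  0.001]
 [ 0.022  0.097 -0.995]]
```

No rise in resistance, so the bolt is free. Swinging it out.

step_arm(plan=[[-0.0977, 0.0214, 0, -0.0013, -0.006, 0.0003, 5], [-0.0977, 0.0214, 0, -0.0013, -0.006, 0.0003, 5], [-0.0977, 0.0214, 0, -0.0013, -0.006, 0.0003, 5], [-0.0977, 0.0214, 0, -0.0013, -0.006, 0.0003, 5], [0, 0, 0, 0, 0, 0, 5]])

```text
t: 15.8
eef_pos: [0.5316, -0.1358, 0.093]
tcp_rot: [0.124, 0.655, 0.714, 0.214]
ft_force: [-4.9, 6.6, 4.6]
grip_width: 0.0094
finger_force: 22.3
```

```bash
python3 m.py; python3 -c "
from h import *
o=env.get_obs();print(o['q'],(R.from_euler('z',-.303)*rot(o)).as_matrix().round(3))"
```

```text
15.8 [ 0.5316 -0.1358  0.093 ] F [-4.89  6.56  4.57] M [1.206 0.576 0.676] q6 -0.836 0.0094
wrist 3570 slope-rise 6.19 z@slot 106.28 std 0.48
top 488 slope-rise 5.87 z@slot 106.77 std 1.71
[-0.62070968 -0.16774137  1.88586572  0.43309343  1.14564714 -0.83425077] [[ 0.187  0.858  0.478]
 [ 0.977 -0.214  0.002]
 [ 0.104  0.466 -0.878]]
```

step_arm(plan=[[-0.0977, 0.0214, 0, -0.0013, -0.006, 0.0003, 5], [-0.0977, 0.0214, 0, -0.0013, -0.006, 0.0003, 5], [-0.0977, 0.0214, 0, -0.0013, -0.006, 0.0003, 5], [-0.0977, 0.0214, 0, -0.0013, -0.006, 0.0003, 5], [-0.0977, 0.0214, 0, -0.0013, -0.006, 0.0003, 5], [0, 0, 0, 0, 0, 0, 5]])

```text
t: 16.5
eef_pos: [0.5103, -0.1421, 0.0694]
tcp_rot: [0.238, 0.595, 0.646, 0.415]
ft_force: [-18.6, 0.8, 11.4]
grip_width: 0.0096
finger_force: 24.3
```

```bash
python3 -c "
from h import *
o=env.get_obs();print(o['q'],o['eef_pos'],o['ft_force'],(R.from_euler('z',-.303)*rot(o)).as_matrix().round(3))
d=cam('side');save(cv2.resize(d['image'][160:330,180:440],None,fx=3,fy=3,interpolation=2),'s5.png')"
```

```text
[-1.02392454 -0.18981023  2.24283255  1.12750477  1.1264931  -1.65748554] [ 0.5103158  -0.14208184  0.06942599] [-18.6173797    0.7795224   11.38090683] [[ 0.118  0.53   0.84 ]
 [ 0.976 -0.219  0.002]
 [ 0.185  0.819 -0.542]]
```

View pics/s5.png

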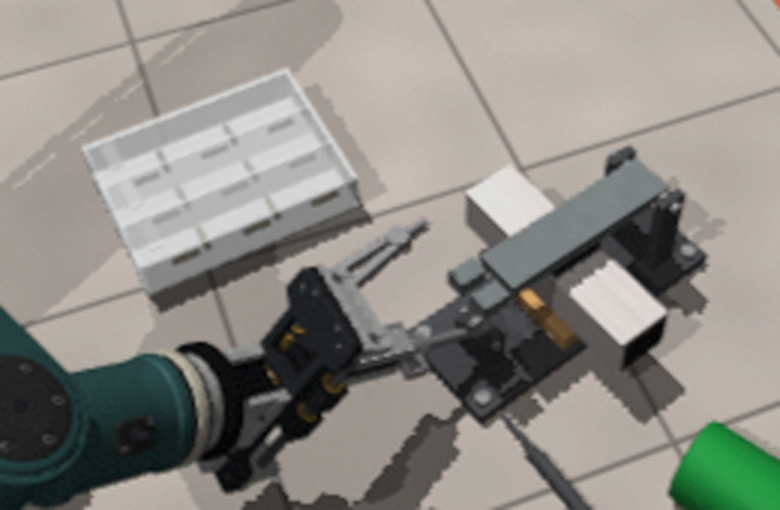

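The side view shows the bolt held out of the slot near (410,350) at about 57°, with the jig and the other tools undisturbed. I'll let go, back off and push it down to level from above.

step_arm(plan=[[0, 0, 0, 0, 0, -0.0015, 5], [0, 0, 0, 0, 0, 0, 35], [0, 0, 0, 0, 0, 0, 35], [0, 0, 0, 0, 0, 0, 35], [0, 0, 0, 0, 0, 0, 35], [0, 0, 0, 0, 0, -0.02, 35], [0, 0, 0, 0, 0, -0.03, 35], [0, 0, 0, 0.0056, 0.0246, -0.0163, 35], [0, 0, 0, 0.0056, 0.0246, -0.0163, 35], [0, 0, 0, 0, 0, 0, 35]])

```text
t: 17.55
eef_pos: [0.4732, -0.1569, 0.1662]
tcp_rot: [0.245, 0.59, 0.649, 0.414]
ft_force: [1.2, -0.9, 0.7]
grip_width: 0.0329
finger_force: 0.0
```

step_arm(plan=[[0.0977, -0.0214, 0, 0, 0, 0, 0], [0.0977, -0.0214, 0, 0, 0, 0, 0], [0.0977, -0.0214, 0, 0, 0, 0, 0], [0.0977, -0.0214, 0, 0, 0, 0, 0], [0.0977, -0.0214, 0, 0, 0, 0, 0], [0.0977, -0.0214, 0, 0, 0, 0, 0], [0.0977, -0.0214, 0, 0, 0, 0, 0], [0.0977, -0.0214, 0, 0, 0, 0, 0], [0.0977, -0.0214, 0, 0, 0, 0, 0], [0.0977, -0.0214, 0, 0, 0, 0, 0], [0, 0, 0, 0, 0, 0, 0]])

```text
t: 18.65
eef_pos: [0.4738, -0.153, 0.1592]
tcp_rot: [-0.001, 0.673, 0.74, -0.001]
ft_force: [0.0, 0.5, -0.3]
grip_width: 0.0006
finger_force: 0.0
```

```bash
cat > b.py <<'E'
from h import *
o=env.get_obs();pv=np.array([.562,-.1273,0]);J=R.from_euler('z',.303)
print(round(o['t'],2),'tcp jig',J.inv().apply(o['eef_pos']-pv).round(4),'F',o['ft_force'].round(2),round(o['grip_width'],4));print((J.inv()*rot(o)).as_matrix().round(3))
for n in('wrist','side','top'):
    d=cam(n);P=(wcloud if n=='wrist' else cloud)(d);L=J.inv().apply((P-pv).reshape(-1,3))[(d['z_map']>0).ravel()]
    m=(abs(L[:,1])<.027)&(L[:,0]<-.02)&(L[:,0]>-.12)&(L[:,2]>.022)&(L[:,2]<.11);Q=L[m]
    print(n,len(Q),[(x,len(s),*np.percentile(s,[5,50,95]).round(3)) if len(s:=Q[abs(Q[:,0]-x/1e3)<.004][:,2]) else x for x in range(-100,-20,8)])
E
python3 b.py
```

```text
18.65 tcp jig [-0.0918  0.0018  0.1592] F [ 0.01  0.49 -0.31] 0.0006
[[ 0.206  0.978 -0.002]
 [ 0.978 -0.206  0.002]
 [ 0.001 -0.003 -1.   ]]
wrist 1409 [-100, -92, (-84, 182, np.float64(0.086), np.float64(0.091), np.float64(0.096)), (-76, 381, np.float64(0.085), np.float64(0.091), np.float64(0.097)), (-68, 362, np.float64(0.083), np.float64(0.089), np.float64(0.093)), (-60, 187, np.float64(0.082), np.float64(0.086), np.float64(0.089)), (-52, 75, np.float64(0.072), np.float64(0.076), np.float64(0.086)), (-44, 70, np.float64(0.067), np.float64(0.071), np.float64(0.074)), (-36, 66, np.float64(0.062), np.float64(0.066), np.float64(0.069)), (-28, 62, np.float64(0.058), np.float64(0.061), np.float64(0.064))]
side 242 [-100, -92, (-84, 49, np.float64(0.084), np.float64(0.09), np.float64(0.096)), (-76, 62, np.float64(0.08), np.float64(0.088), np.float64(0.096)), (-68, 54, np.float64(0.081), np.float64(0.088), np.float64(0.092)), (-60, 30, np.float64(0.079), np.float64(0.085), np.float64(0.088)), (-52, 9, np.float64(0.068), np.float64(0.074), np.float64(0.077)), (-44, 11, np.float64(0.063), np.float64(0.068), np.float64(0.073)), (-36, 12, np.float64(0.061), np.float64(0.065), np.float64(0.067)), (-28, 10, np.float64(0.057), np.float64(0.06), np.float64(0.063))]
top 135 [-100, -92, (-84, 11, np.float64(0.087), np.float64(0.098), np.float64(0.099)), (-76, 28, np.float64(0.085), np.float64(0.093), np.float64(0.099)), (-68, 34, np.float64(0.082), np.float64(0.089), np.float64(0.094)), (-60, 23, np.float64(0.082), np.float64(0.087), np.float64(0.091)), (-52, 9, np.float64(0.072), np.float64(0.076), np.float64(0.08)), (-44, 8, np.float64(0.067), np.float64(0.071), np.float64(0.073)), (-36, 9, np.float64(0.063), np.float64(0.066), np.float64(0.068)), (-28, 9, np.float64(0.058), np.float64(0.061), np.float64(0.066))]
```

The bolt stays put at about 1.0 rad. I'll push down on the nut at jig x ≈ -80 mm.

step_arm(plan=[[0, 0, 0, 0.0025, 0.0117, 0, 0], [0, 0, 0, 0, 0, 0.03, 0], [0, 0, 0, 0, 0, 0.03, 0], [0, 0, 0, 0, 0, 0.02, 0], [0, 0, 0, 0, 0, 0.008, 0], [0, 0, 0, 0, 0, 0.008, 0], [0, 0, 0, 0, 0, 0.007, 0], [0, 0, 0, 0, 0, 0, 0]])

```text
t: 19.6
eef_pos: [0.4838, -0.151, 0.0583]
tcp_rot: [0.001, 0.675, 0.738, 0.0]
ft_force: [-0.4, 0.7, 0.4]
grip_width: 0.0003
finger_force: 0.0
```

```bash
python3 b.py
```

```text
19.6 tcp jig [-0.0817  0.0007  0.0583] F [-0.39  0.71  0.36] 0.0003
[[ 0.212  0.977  0.001]
 [ 0.977 -0.212 -0.001]
 [-0.     0.002 -1.   ]]
wrist 2631 [-100, (-92, 136, np.float64(0.079), np.float64(0.094), np.float64(0.108)), (-84, 580, np.float64(0.079), np.float64(0.084), np.float64(0.107)), (-76, 606, np.float64(0.076), np.float64(0.081), np.float64(0.107)), (-68, 506, np.float64(0.071), np.float64(0.077), np.float64(0.106)), (-60, 195, np.float64(0.065), np.float64(0.069), np.float64(0.077)), (-52, 149, np.float64(0.061), np.float64(0.065), np.float64(0.067)), (-44, 139, np.float64(0.058), np.float64(0.062), np.float64(0.064)), (-36, 133, np.float64(0.054), np.float64(0.058), np.float64(0.061)), (-28, 126, np.float64(0.052), np.float64(0.055), np.float64(0.058))]
side 233 [-100, (-92, 60, np.float64(0.072), np.float64(0.084), np.float64(0.108)), (-84, 51, np.float64(0.071), np.float64(0.079), np.float64(0.105)), (-76, 46, np.float64(0.069), np.float64(0.076), np.float64(0.108)), (-68, 16, np.float64(0.068), np.float64(0.073), np.float64(0.084)), (-60, 8, np.float64(0.063), np.float64(0.069), np.float64(0.075)), (-52, 12, np.float64(0.061), np.float64(0.064), np.float64(0.066)), (-44, 12, np.float64(0.056), np.float64(0.06), np.float64(0.062)), (-36, 9, np.float64(0.054), np.float64(0.059), np.float64(0.06)), (-28, 13, np.float64(0.049), np.float64(0.054), np.float64(0.058))]
top 34 [-100, -92, -84, (-76, 5, np.float64(0.075), np.float64(0.077), np.float64(0.077)), (-68, 3, np.float64(0.076), np.float64(0.077), np.float64(0.079)), -60, -52, (-44, 5, np.float64(0.06), np.float64(0.06), np.float64(0.061)), (-36, 8, np.float64(0.053), np.float64(0.059), np.float64(0.062)), (-28, 9, np.float64(0.051), np.float64(0.056), np.float64(0.057))]
```

step_arm(plan=[[0, 0, 0, 0, 0, 0.007, 0], [0, 0, 0, 0, 0, 0.007, 0], [0, 0, 0, 0, 0, 0.006, 0], [0, 0, 0, 0, 0, 0.006, 0], [0, 0, 0, 0, 0, 0.006, 0], [0, 0, 0, 0, 0, 0, 0]])

```text
t: 20.35
eef_pos: [0.4826, -0.1504, 0.0247]
tcp_rot: [-0.001, 0.674, 0.738, -0.0]
ft_force: [-0.5, 1.1, -0.1]
grip_width: 0.0004
finger_force: 0.0
```

```bash
python3 b.py | grep -v '^top'
```

```text
20.35 tcp jig [-0.0827  0.0017  0.0247] F [-0.53  1.1  -0.15] 0.0004
[[ 0.211  0.977 -0.002]
 [ 0.977 -0.211  0.002]
 [ 0.001 -0.002 -1.   ]]
wrist 4332 [(-100, 59, np.float64(0.043), np.float64(0.046), np.float64(0.048)), (-92, 698, np.float64(0.045), np.float64(0.066), np.float64(0.107)), (-84, 1125, np.float64(0.046), np.float64(0.076), np.float64(0.107)), (-76, 1008, np.float64(0.044), np.float64(0.078), np.float64(0.107)), (-68, 545, np.float64(0.04), np.float64(0.078), np.float64(0.108)), (-60, 167, np.float64(0.04), np.float64(0.043), np.float64(0.045)), (-52, 164, np.float64(0.04), np.float64(0.043), np.float64(0.044)), (-44, 166, np.float64(0.039), np.float64(0.043), np.float64(0.045)), (-36, 163, np.float64(0.04), np.float64(0.043), np.float64(0.045)), (-28, 159, np.float64(0.04), np.float64(0.043), np.float64(0.045))]
side 358 [(-100, 32, np.float64(0.036), np.float64(0.044), np.float64(0.096)), (-92, 115, np.float64(0.037), np.float64(0.063), np.float64(0.1)), (-84, 84, np.float64(0.036), np.float64(0.058), np.float64(0.102)), (-76, 53, np.float64(0.038), np.float64(0.07), np.float64(0.105)), (-68, 6, np.float64(0.038), np.float64(0.041), np.float64(0.045)), (-60, 11, np.float64(0.04), np.float64(0.042), np.float64(0.044)), (-52, 13, np.float64(0.038), np.float64(0.041), np.float64(0.046)), (-44, 13, np.float64(0.038), np.float64(0.042), np.float64(0.044)), (-36, 12, np.float64(0.039), np.float64(0.041), np.float64(0.045)), (-28, 11, np.float64(0.037), np.float64(0.043), np.float64(0.045))]
```

The bolt is exactly level, at 43 mm along its whole length. I'll retract and check.

step_arm(plan=[[0, 0, 0, 0, 0, -0.01, 0], [0, 0, 0, 0, 0, -0.03, 0], [0, 0, 0, 0, 0, -0.04, 0], [0, 0, 0, 0, 0, -0.04, 0], [0, 0, 0, 0, 0, -0.04, 0], [0, 0, 0, 0, 0, 0, 0], [0, 0, 0, 0, 0, 0, 0], [0, 0, 0, 0, 0, 0, 0]])

```text
t: 21.3
eef_pos: [0.4827, -0.1505, 0.1852]
tcp_rot: [-0.001, 0.674, 0.738, -0.0]
ft_force: [-0.6, 0.4, -0.3]
grip_width: 0.0005
finger_force: 0.0
```

```bash
python3 b.py; python3 -c "
from h import *
d=cam('side');save(cv2.resize(d['image'][160:330,180:440],None,fx=3,fy=3,interpolation=2),'s6.png')"
```

```text
21.3 tcp jig [-0.0826  0.0015  0.1852] F [-0.57  0.41 -0.3 ] 0.0005
[[ 0.211  0.977 -0.001]
 [ 0.977 -0.211  0.001]
 [ 0.001 -0.002 -1.   ]]
wrist 1054 [(-100, 42, np.float64(0.037), np.float64(0.041), np.float64(0.048)), (-92, 196, np.float64(0.039), np.float64(0.045), np.float64(0.049)), (-84, 256, np.float64(0.039), np.float64(0.046), np.float64(0.049)), (-76, 189, np.float64(0.04), np.float64(0.046), np.float64(0.05)), (-68, 74, np.float64(0.04), np.float64(0.044), np.float64(0.05)), (-60, 59, np.float64(0.041), np.float64(0.043), np.float64(0.044)), (-52, 55, np.float64(0.041), np.float64(0.043), np.float64(0.045)), (-44, 52, np.float64(0.041), np.float64(0.044), np.float64(0.045)), (-36, 52, np.float64(0.04), np.float64(0.044), np.float64(0.045)), (-28, 51, np.float64(0.041), np.float64(0.044), np.float64(0.045))]
side 281 [(-100, 28, np.float64(0.036), np.float64(0.042), np.float64(0.048)), (-92, 56, np.float64(0.038), np.float64(0.042), np.float64(0.047)), (-84, 68, np.float64(0.038), np.float64(0.044), np.float64(0.05)), (-76, 48, np.float64(0.038), np.float64(0.045), np.flo
[... 400 characters left out ...]
np.float64(0.045))]
top 137 [(-100, 5, np.float64(0.046), np.float64(0.047), np.float64(0.048)), (-92, 18, np.float64(0.045), np.float64(0.047), np.float64(0.05)), (-84, 30, np.float64(0.042), np.float64(0.048), np.float64(0.051)), (-76, 26, np.float64(0.042), np.float64(0.047), np.float64(0.052)), (-68, 10, np.float64(0.042), np.float64(0.044), np.float64(0.049)), (-60, 9, np.float64(0.04), np.float64(0.043), np.float64(0.045)), (-52, 9, np.float64(0.042), np.float64(0.044), np.float64(0.048)), (-44, 9, np.float64(0.043), np.float64(0.044), np.float64(0.047)), (-36, 8, np.float64(0.042), np.float64(0.044), np.float64(0.046)), (-28, 8, np.float64(0.04), np.float64(0.044), np.float64(0.047))]
```

View pics/s6.png

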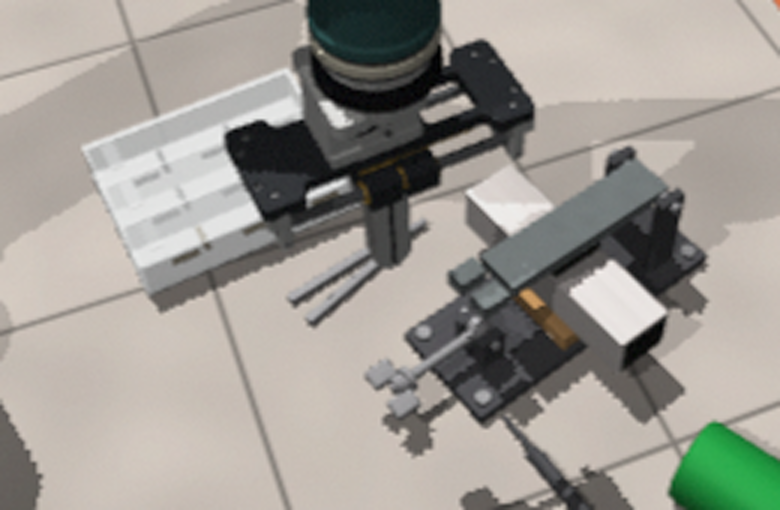

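The side view shows the bolt lying level with its nut near (395,385), the gripper well clear, and the other tools where they were.

```bash
python3 -c "
from station import env
print(env.job_done())"
```

```text
the job is handed in; nothing more can be done
None
```

The job is handed in: I slackened the nut about 4.3 rad, to an estimated 1 mm above the lip, swung the bolt out and left it lying level; the other tools were not moved.

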